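# Lock the knock box in its cradle

## Robot

A 6-joint arm with a two-finger parallel gripper is mounted at the origin on a cart in front of the work surface, level with it; the furniture and walls round the work are solid. World frame = base frame: x ahead of the robot, y to its left, z up, the work surface at z = 0. Lengths are in m, angles in rad, forces in N, time in s.
With the tool pointing down it reaches from about 0.425 to 1.125 m from the base axis. Payload 14.9 kg.
Tool frame: the origin (TCP) lies on the centre line of the jaws, within the pads' length; the fingertips stand 22 mm ahead of it and the grasp point (between the pads) lies 3 mm ahead of it; z points along the fingers, y is the direction in which the jaws open and shut (so a half turn about z gives the same grasp; the last joint's range is limited). The gripper opens to 91 mm and grips with 3 to 60 N. Pads are 32 mm wide; open, the fingers measure 118 mm over their backs; the gripper's body (76 mm by 178 mm) begins 60 mm behind the grasp point.
Start: joints at [-1.196, 0.379, 1.734, -0, 1.028, -0.033], TCP at [0.278, -0.643, 0.206] pointing down, gripper open.
Joint ranges: [-2.77, 2.77], [-0.74, 2.19], [0, 2.66], [-1.06, 4.2], [0.31, 2.87], [-3.08, 3.08]. Speed limits (rad/s): [1.89, 1.89, 2.39, 3.14, 3.14, 3.14].

## Interface

Orientations are given as a unit quaternion [w, x, y, z].
In Python, from plant import ctrl, kin, optics, workorder gives the robot as it stands. Calls block until the motion is done:
- ctrl.move_ptp(position, orientation): joint-space move of the TCP to a pose.
- ctrl.line_to(position, rot=None, v=0.15): straight line of the TCP; rot=None keeps the orientation; v is the mean speed in m/s.
- ctrl.move_joints(angles): joint-space move.
- ctrl.gripper_to(opening, force=None): finger opening in m; force is the grip in N (None keeps the last); returns when the fingers have stopped.
- ctrl.dwell(seconds).
- kin.solve_ik(position, orientation): joint angles nearest the present ones, or None.
- ctrl.get_state(): the state.
- optics.capture(name): name is "scene" or "top" or "wrist"; returns a dict with "pixels" (400x640x3 uint8, red, green, blue), "fx", "fy", "cx", "cy" (pixels), "rvec" (rotation vector, rad) and "tvec" (3), from world to camera coordinates, as OpenCV has them. Camera axes: x right, y down, z forward; pixel columns grow to the right and rows downward; lengths in m; the calibration is good to about 2 mm. A picture is of the moment at which its call begins. There is no depth.
A pose or a line that the arm cannot do raises ctrl.MotionError and nothing moves.
- workorder.job_done(): hands the job in, once; it reports no verdict.
The state is a dict: "time_s": time; "qpos": joint angles; "joint_velocities": joint speeds; "joint_torque": joint torques, N m; "position": TCP position; "eef_rot": TCP orientation; "ft_force": force on the tool from outside, world axes, zero at the start; "moment": the same for the moment, N m; "opening": finger opening in m.
Only numpy, scipy, OpenCV 4.12 (cv2) and the standard library are available. Lean on these libraries where they do the work, as an engineer would, in place of code of your own. Each camera call takes 0.05 s, during which the arm holds its last target.

## Task

Push the wooden knock box straight back along the counter until it is fully home against the back of its steel cradle, then push the cradle's toggle lever over past centre so that it snaps down across the front of the box and locks it in. Only push with the fingers: do not pinch, lift or tip the box, and leave the other things on the counter where they are.

Things in the scene. Friction and masses are not known exactly. Their poses are not given: they have to be found in the camera images.
- cradle: Fixed steel cradle, open to the robot. Origin: on the counter where the box's origin is when home. x = direction of push, y = left of it, z up. Back stop: face at x = +67 mm, 45 high. Cheeks 40 high, inner faces y = +-77 from the stop to x = +23, its mouth narrowing from +-84 at x = -10 to +-74 there. Lever bracket, on the right: 34 x 26 mm, 76 high, at x = -80, y = -102, strip 8 high behind it.
- knock_box: Loose wooden box, steel liner, 133 (x) x 132 (y) x 112 mm high, 0.4 to 0.8 kg. Origin: centre of underside; axes as the cradle's when home. Starts on the counter 78-110 mm short of home, up to 9 mm to a side, up to 0.1 rad askew. Pushed at the middle of its near face (its x = -65 mm), 45-65 mm up, it slides; a wide or two-finger push keeps it straight. The stop squares it up.
- latch_pivot (a point): Pivot of the toggle lever, in the bracket right of the cradle's mouth, 64 mm above the counter, at x = -80, y = -102 mm in the cradle's frame. The lever turns about the cradle's x axis through this point.
- latch_tip (a point): Tip of the toggle lever, 85 mm from the pivot: a steel rod 10 mm thick whose last 36 mm is a black grip 19 mm thick. At the start it stands leaning 0.35 rad outwards (to the cradle's -y, away from the box), so this tip is 144 mm above the counter.
- latch (a joint): Lever angle, rad: 0 = open (leaning 0.35 outwards), 0.35 = upright, about 0.5 = dead centre, 1.8 = locked (nearly level across the near face of the box, 9 mm clear of it when it is home). A spring drives it to 0 before dead centre, to 1.8 beyond. Pushed at the grip to the cradle's +y it needs about 2 N, then snaps over by itself. If the box is not home the lever strikes it and cannot lock.
- pitcher: Bystander: steel milk pitcher, 107 x 76 x 100 mm high, loose, left of the box. Origin: underside centre. Behind it, left of the cradle, stands a fixed microwave 262 mm high: cross over it or pass in front of it.
- scoop: Bystander: steel measuring scoop, 46 x 128 x 30 mm, lying loose at the left. Origin: underside centre.
- lid_stack: Bystander: stack of dark cup lids, 87 mm across, 38 mm high, loose, at the right near the robot. Origin: underside centre.

How it is judged:
On the way, in this order (a step that is already met when the one before it is completed fails the run):
1. the knock box is fully home in the cradle while the lever is still open (x of knock_box in the frame of cradle above -0.005 m and angle between the x axis of knock_box and the x axis of cradle, either way round below 0.06 rad and value of joint latch below 0.3 rad), for 0.2 s.
2. the lever has snapped over in front of the box (value of joint latch above 1.65 rad), for 0.2 s.
At the end, for the whole second after the job is handed in: The box stands flat and at rest in the cradle, within 6 mm of home along the push, 12 mm sideways and 0.06 rad, and the lever lies locked across its front (joint above 1.65 rad) (x of knock_box in the frame of cradle between -0.006 and 0.006 m and y of knock_box in the frame of cradle between -0.012 and 0.012 m and angle between the x axis of knock_box and the x axis of cradle, either way round below 0.06 rad and angle between knock_box's own z axis and vertical below 0.05 rad and height (world z) of knock_box below 0.006 m and linear speed of knock_box below 0.02 m/s and value of joint latch above 1.65 rad); the robot touches nothing.
It fails at once if the knock box is lifted off the counter (height (world z) of knock_box above 0.012 m).
It fails at once if the knock box is tipped (angle between knock_box's own z axis and vertical above 0.15 rad).
It fails at once if the milk pitcher is moved (distance of pitcher from where it was at the start of the episode above 0.02 m).
It fails at once if the measuring scoop is moved (distance of scoop from where it was at the start of the episode above 0.02 m).
It fails at once if the stack of lids is moved (distance of lid_stack from where it was at the start of the episode above 0.02 m).
It also fails if it takes over 56 s, if anything falls off the work surface, if the arm or the gripper's body presses on something with over 40 N, if the wrist force passes 120 N, or if a joint passes its speed limit or range.

## Working session

There is one attempt and no reset: what is moved stays moved. The work goes in short steps, each a Python script; the robot and the scene stay as the last script left them, time stands still between calls to the robot, and variables do not carry over. Pictures are saved under pics/ and viewed, and the job is handed in when it is done.

```bash
ls; mkdir -p pics; cat > h.py <<'E'
import numpy as np, cv2
from plant import ctrl, kin, optics, workorder
def snap(n,f):
    c=optics.capture(n); cv2.imwrite(f'pics/{f}.png',c['pixels'][:,:,::-1]); np.save(f'pics/{f}.npy',{k:np.array(v) for k,v in c.items()},allow_pickle=True); return c
def load(f): return np.load(f'pics/{f}.npy',allow_pickle=True).item()
def K(c): return np.array([[c['fx'],0,c['cx']],[0,c['fy'],c['cy']],[0,0,1]],float)
def unproj(c,px,z):
    R=cv2.Rodrigues(np.array(c['rvec'],float))[0]; t=np.array(c['tvec'],float).ravel()
    d=R.T@np.linalg.solve(K(c),[px[0],px[1],1]); o=-R.T@t
    return o+d*(z-o[2])/d[2]
def proj(c,P):
    return cv2.projectPoints(np.atleast_2d(np.array(P,float)),np.array(c['rvec'],float),np.array(c['tvec'],float),K(c),None)[0].reshape(-1,2)
def crop(f,x0,y0,x1,y1,s,out):
    im=cv2.imread(f'pics/{f}.png')[y0:y1,x0:x1]; cv2.imwrite(f'pics/{out}.png',cv2.resize(im,None,fx=s,fy=s,interpolation=cv2.INTER_CUBIC))
E
python3 - <<'E'
from h import *
for n in ['scene','top']:
    c=snap(n,n+'0'); R=cv2.Rodrigues(np.array(c['rvec']))[0]; print(n,c['fx'],-R.T@c['tvec'],R[2])
s=ctrl.get_state(); print(s['time_s'],s['eef_rot'],s['position'],s['opening'],s['ft_force'])
E
```

```text
pics
scene 451.00190046749066 [-0.00257106  0.91986985  0.70195595] [ 0.43374327 -0.75973436 -0.48442799]
top 431.77112736535014 [ 0.45376283 -0.04326457  1.12356233] [ 0.09126368 -0.00925862 -0.99578372]
0.1 [-5.01838142e-04  9.79287250e-01  2.02475239e-01 -9.29513621e-05] [ 0.2774537  -0.64226217  0.20584246] 0.09126969820708657 [ 0.60527843 -0.01000414 -0.20269418]
```

View pics/scene0.png

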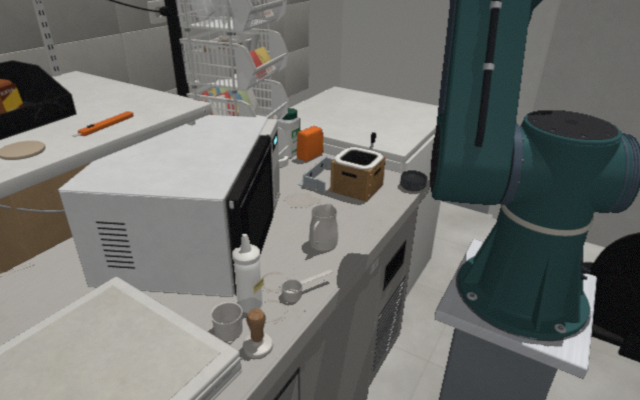

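View pics/top0.png

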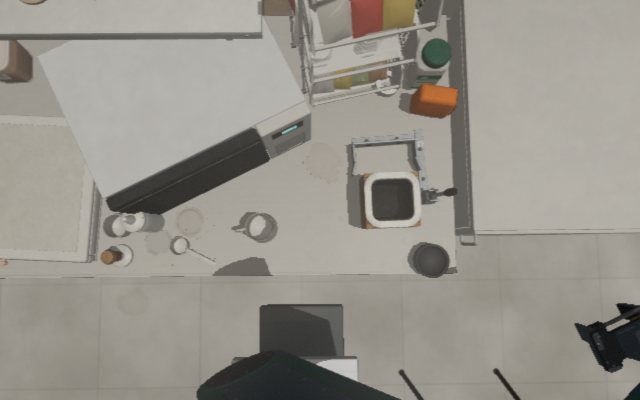

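Scene view: the box is at about (358,172), the cradle behind it, and the lever grip at (374,138). Top view: the cradle spans about (350-425,135-185), the box (362-425,172-228), the lever (425-457,192) and the lids (431,260). I'll enlarge.

```bash
python3 - <<'E'
from h import *
crop('top0',340,120,470,240,6,'t0c')
crop('scene0',290,120,440,220,5,'s0c')
E
```

```text
(no output)
```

View pics/t0c.png

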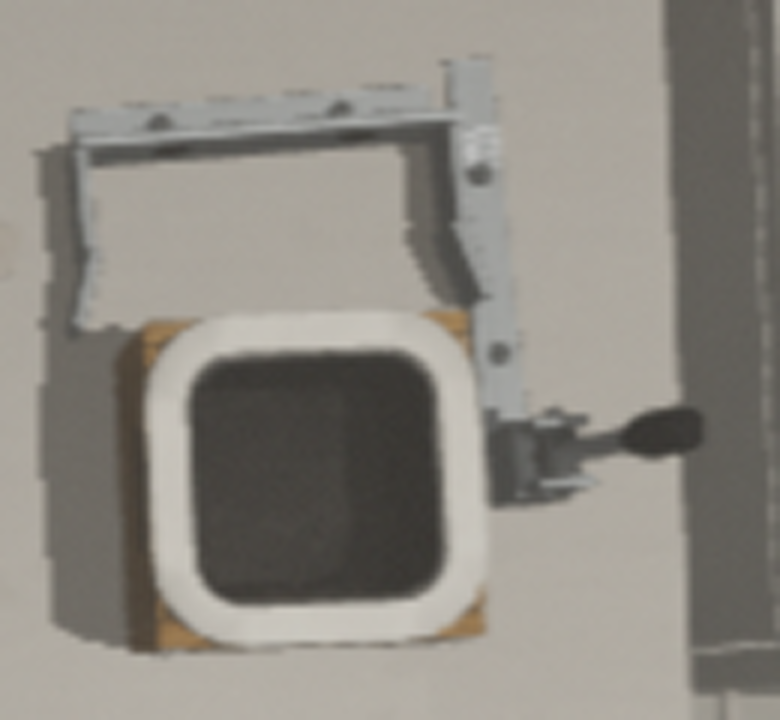

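View pics/s0c.png

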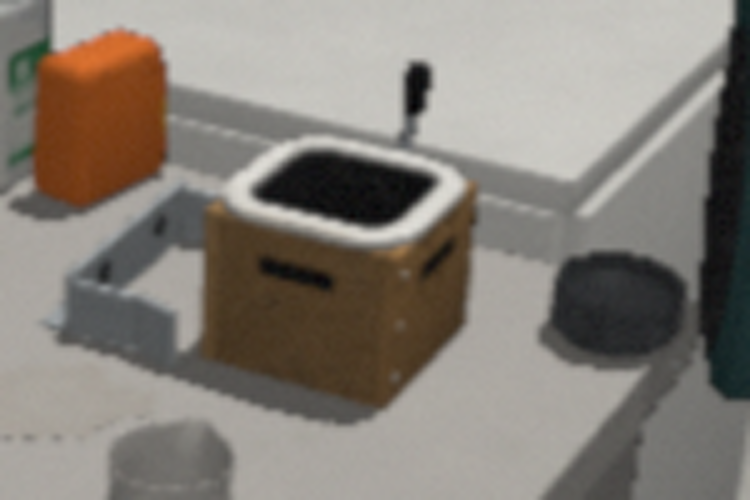

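```bash
cat > fit.py <<'E'
from h import *
from scipy.optimize import least_squares
c=load('top0')
u=lambda x,y:(340+x/6-.4,120+y/6-.4)
def T(p,P):
    P=np.array(P,float); cs,sn=np.cos(p[2]),np.sin(p[2]); return np.c_[p[0]+cs*P[:,0]-sn*P[:,1],p[1]+sn*P[:,0]+cs*P[:,1],P[:,2]]
M=np.array([[67,77,45],[67,-77,45],[23,74,40],[-10,84,40],[23,-74,40],[-10,-84,40],[-80,-131,144]])/1e3
m=np.array([u(88,150),u(458,124),u(90,258),u(75,328),u(457,228),u(483,298),u(700,425)])
r=least_squares(lambda p:(proj(c,T(p,M))-m).ravel(),[.75,-.2,0],loss='soft_l1')
print('cradle',r.x,(proj(c,T(r.x,M))-m).round(1).tolist())
B=np.array([[66.5,66,0],[66.5,-66,0],[-66.5,-66,0],[-66.5,66,0]])/1e3
b=np.array([u(145,325),u(468,312),u(485,632),u(160,650)])
for z in (.095,.100,.104,.108,.112):
    BB=B.copy();BB[:,2]=z
    q=least_squares(lambda p:(proj(c,T(p,BB))-b).ravel(),[.7,-.2,0]); print(z,q.x,q.cost)
for px in [(431,260)]: print('lids',unproj(c,px,.038))
np.save('cradle.npy',r.x)
E
python3 fit.py
```

```text
cradle [ 0.63057773 -0.23977019  0.07454386] [[0.3, 0.0], [-1.2, -0.5], [2.5, -0.7], [2.3, 0.8], [-0.9, -0.4], [0.1, 0.4], [-0.9, 0.4]]
0.095 [ 0.54663828 -0.24012686  0.03100483] 1.8108054349042488
0.1 [ 0.54619644 -0.2391709   0.03100438] 2.5358595421573242
0.104 [ 0.54584301 -0.23840614  0.03100402] 3.226842871306758
0.108 [ 0.54548964 -0.23764138  0.03100366] 4.018910269221444
0.112 [ 0.54513631 -0.23687662  0.03100328] 4.914399516119192
lids [ 0.39885997 -0.34456097  0.038     ]
```

```bash
cat > ov.py <<'E'
from h import *
from fit import T
import sys
def ov(f,p,box,lever,win,s,out):
    c=load(f); im=np.array(c['pixels'])[:,:,::-1].copy()
    x0,y0,x1,y1=win
    im=cv2.resize(im[y0:y1,x0:x1],None,fx=s,fy=s,interpolation=cv2.INTER_CUBIC)
    def poly(P,p,col,cl=False):
        q=((proj(c,T(p,np.array(P)/1e3))+.5-[x0,y0])*s*4).astype(np.int32); cv2.polylines(im,[q.reshape(-1,1,2)],cl,col,1,cv2.LINE_AA,2)
    for h,col in((40,(0,0,255)),(0,(255,0,0))):
        for sg in(1,-1): poly([[67,77*sg,h],[23,77*sg if 0 else 74*sg,h],[-10,84*sg,h]],p,col)
        poly([[67,77,h+5 if h else 0],[67,-77,h+5 if h else 0]],p,col)
    poly([[-97,-115,76],[-63,-115,76],[-63,-89,76],[-97,-89,76]],p,(0,200,0),True)
    a=lever-.35; poly([[-80,-102,64],[-80,-102+85*np.sin(a),64+85*np.cos(a)]],p,(255,0,255))
    if box is not None:
        for h in(0,112): poly([[66.5,66,h],[66.5,-66,h],[-66.5,-66,h],[-66.5,66,h]],box,(0,255,255) if h else (255,255,0),True)
    cv2.imwrite(f'pics/{out}.png',im)
if __name__=='__main__':
    p=np.load('cradle.npy'); b=[.5455,-.2385,.031]
    ov('top0',p,b,0,(340,120,470,240),6,'ovt'); ov('scene0',p,b,0,(290,120,440,220),5,'ovs')
E
python3 ov.py
```

```text
cradle [ 0.63057773 -0.23977019  0.07454386] [[0.3, 0.0], [-1.2, -0.5], [2.5, -0.7], [2.3, 0.8], [-0.9, -0.4], [0.1, 0.4], [-0.9, 0.4]]
0.095 [ 0.54663828 -0.24012686  0.03100483] 1.8108054349042488
0.1 [ 0.54619644 -0.2391709   0.03100438] 2.5358595421573242
0.104 [ 0.54584301 -0.23840614  0.03100402] 3.226842871306758
0.108 [ 0.54548964 -0.23764138  0.03100366] 4.018910269221444
0.112 [ 0.54513631 -0.23687662  0.03100328] 4.914399516119192
lids [ 0.39885997 -0.34456097  0.038     ]
```

View pics/ovt.png

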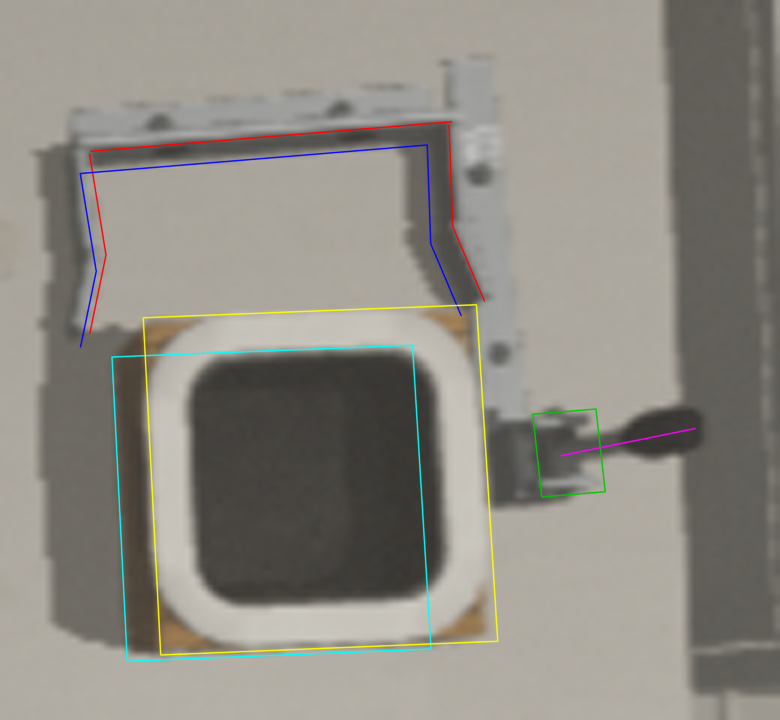

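View pics/ovs.png

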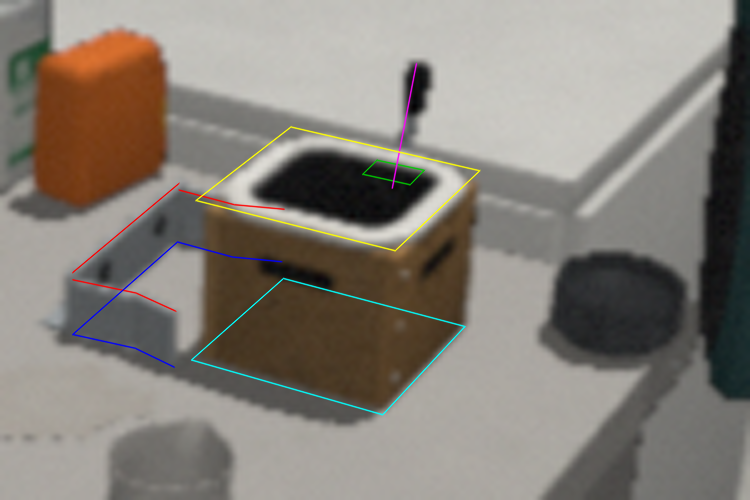

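```bash
python3 - <<'E'
from h import *
a=load('top0'); s=load('scene0')
for z in (0,.03,.06,.09,.12):
    f=lambda p,q:(unproj(s,(290+p/5,120+q/5),z)[:2].round(3))
    print(z,'top',[unproj(a,p,z)[:2].round(3).tolist() for p in((451,110),(457,235),(467,110),(474,235))],'sc up',f(165,80),f(580,180),'low',f(170,120),f(560,225))
E
```

```text
0 top [[0.794, -0.422], [0.461, -0.425], [0.793, -0.465], [0.46, -0.469]] sc up [ 0.857 -0.559] [ 0.499 -0.562] low [ 0.812 -0.491] [ 0.483 -0.481]
0.03 top [[0.784, -0.412], [0.461, -0.415], [0.784, -0.454], [0.46, -0.458]] sc up [ 0.821 -0.496] [ 0.478 -0.499] low [ 0.778 -0.43 ] [ 0.462 -0.421]
0.06 top [[0.775, -0.402], [0.46, -0.405], [0.775, -0.443], [0.46, -0.447]] sc up [ 0.784 -0.432] [ 0.456 -0.435] low [ 0.743 -0.37 ] [ 0.441 -0.362]
0.09 top [[0.766, -0.392], [0.46, -0.395], [0.766, -0.431], [0.46, -0.435]] sc up [ 0.747 -0.369] [ 0.435 -0.372] low [ 0.708 -0.31 ] [ 0.42  -0.302]
0.12 top [[0.757, -0.382], [0.46, -0.384], [0.757, -0.42], [0.46, -0.424]] sc up [ 0.71  -0.306] [ 0.413 -0.309] low [ 0.673 -0.249] [ 0.4   -0.242]
```

```bash
python3 - <<'E'
from h import *
crop('scene0',340,90,460,210,6,'sr'); crop('top0',400,130,520,280,4,'tr')
E
```

```text
(no output)
```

View pics/sr.png

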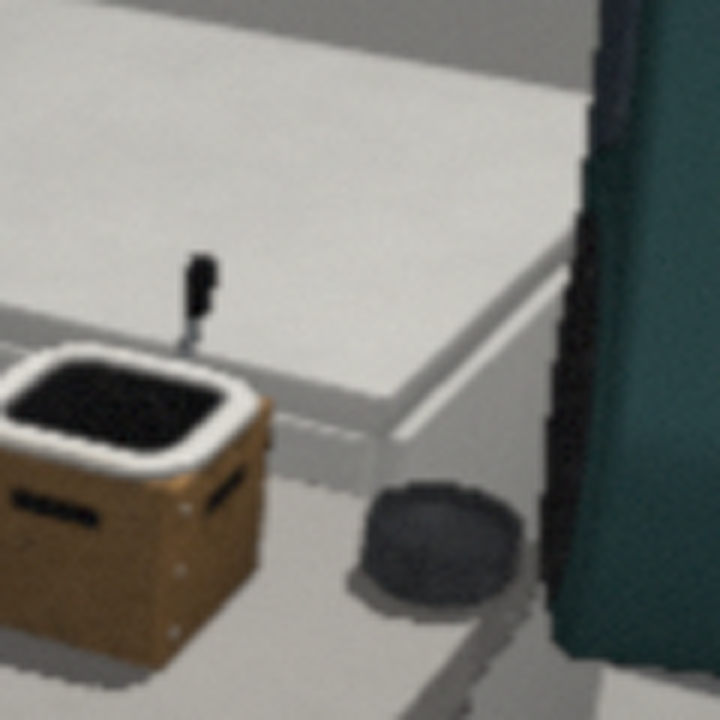

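View pics/tr.png

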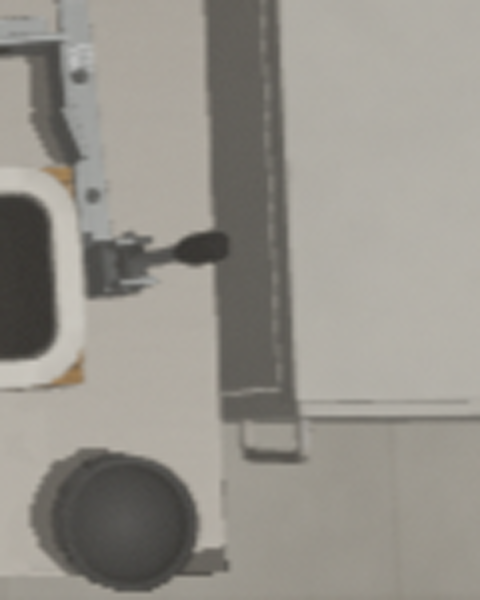

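The right-hand block is only about 60 mm high, with its edge at y≈-0.445, so the fingers clear it. I'll move behind the box now and set the jaws to 70 mm for a two-finger push.

```bash
cat >> h.py <<'E'
CR=np.array([.631,-.243,.075])
def W(x,y,z):
    cs,sn=np.cos(CR[2]),np.sin(CR[2]); return [CR[0]+cs*x-sn*y,CR[1]+sn*x+cs*y,z]
def Q(th): return [0,np.cos(th/2),np.sin(th/2),0]
def st():
    s=ctrl.get_state(); p=np.array(s['position'])-[CR[0],CR[1],0]; cs,sn=np.cos(CR[2]),np.sin(CR[2])
    f=np.array(s['ft_force']); print('t',round(s['time_s'],2),'cr',(np.array([cs*p[0]+sn*p[1],-sn*p[0]+cs*p[1],p[2]])*1e3).round(1),'f',f.round(1),'op',round(s['opening'],4)); return f[0]*cs+f[1]*sn
E
python3 - <<'E'
from h import *
ctrl.gripper_to(.070)
ctrl.move_ptp(W(-184,7,260) if 0 else W(-.186,.007,.20),Q(CR[2]));st()
ctrl.line_to(W(-.186,.007,.074),v=.12);st()
snap('top','top1');snap('scene','scene1')
crop('top1',340,120,470,290,5,'t1');crop('scene1',290,100,440,220,5,'s1')
E
```

```text
t 2.2 cr [-185.9    6.3  200.1] f [ 0.7  0.2 -0.3] op 0.0698
t 3.4 cr [-185.6    6.7   74.6] f [-0.3  0.6 -0.2] op 0.07
```

View pics/t1.png

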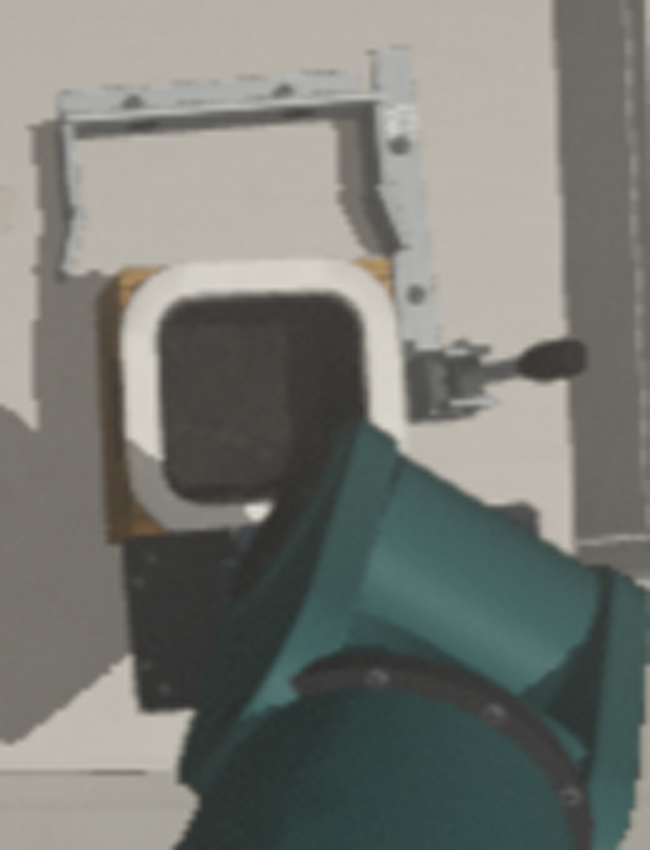

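View pics/s1.png

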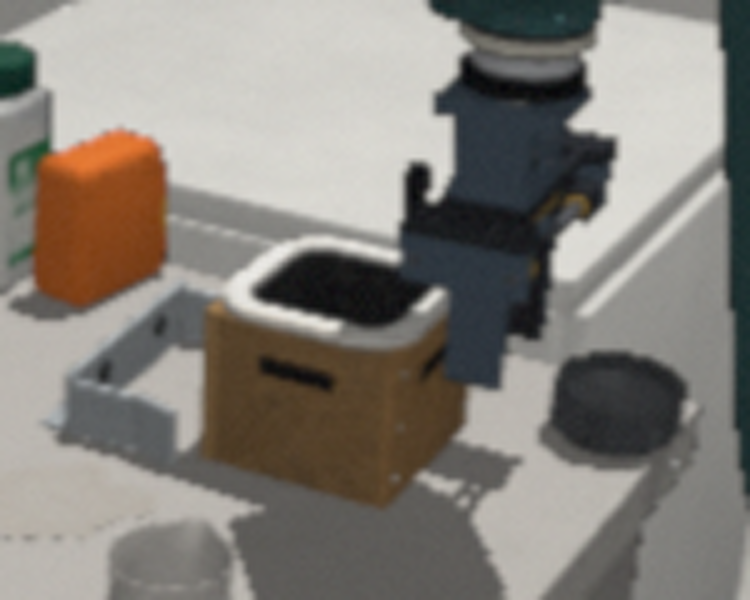

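The fingers sit just in front of the near face, and the body clears the rim. Next is the push, in steps with force checks.

```bash
python3 - <<'E'
from h import *
for x,y in [(-.165,.007),(-.150,.006),(-.135,.005),(-.120,.004),(-.108,.003),(-.098,.002)]:
    ctrl.line_to(W(x,y,.070),v=.06); f=st()
    if f<-25: print('stop');break
snap('top','top2');snap('scene','scene2')
crop('top2',340,100,470,270,5,'t2');crop('scene2',290,100,440,220,5,'s2')
E
```

```text
t 4.01 cr [-164.7    7.1   69.8] f [-0.2  0.2  0. ] op 0.07
t 4.41 cr [-149.9    6.    70. ] f [-0.4  0.5 -0.1] op 0.0699
t 4.81 cr [-134.9    5.    70. ] f [-0.4 -0.4  0.5] op 0.07
t 5.21 cr [-120.    4.   70.] f [ 0.3 -0.2 -0.5] op 0.0702
t 5.56 cr [-108.    3.   70.] f [-0.   0.3  0.2] op 0.0701
t 5.88 cr [-98.   2.  70.] f [-0.4  0.4  0.5] op 0.0699
```

View pics/t2.png

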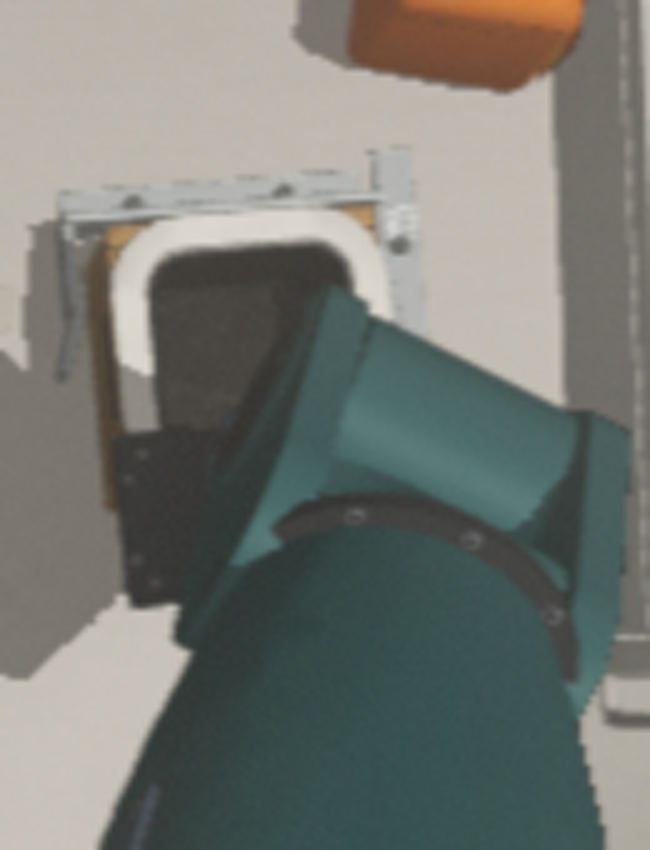

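View pics/s2.png

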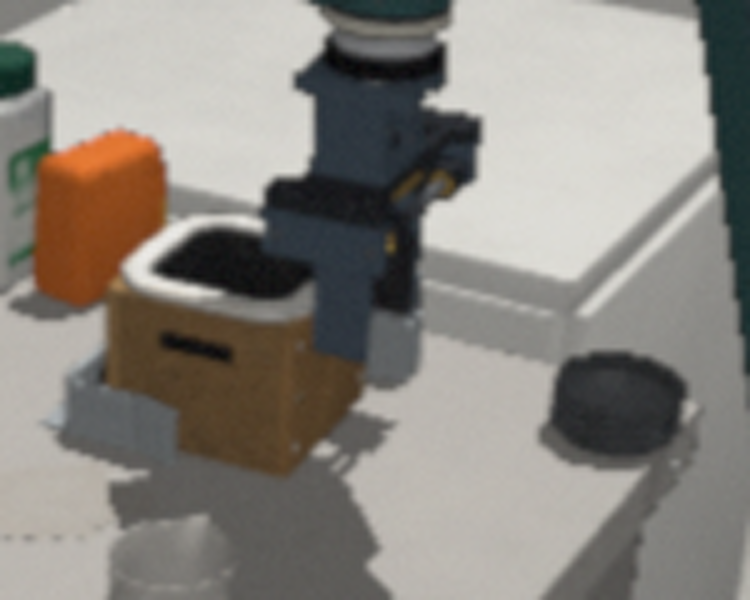

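The box is square and about 15 mm short of home (far rim at row 215, stop edge at row 205). I'll continue in 2–3 mm steps until the force rises.

```bash
python3 - <<'E'
from h import *
x=-.098
while x<-.070:
    x+=.002
    ctrl.line_to(W(x,.001,.070),v=.03); f=st()
    if f<-12: print('stop');break
snap('top','top3');snap('scene','scene3')
crop('top3',340,100,470,270,5,'t3');crop('scene3',290,100,440,220,5,'s3')
E
```

```text
t 6.22 cr [-96.4   1.2  69.9] f [-3.9  1.7  2.6] op 0.0698
t 6.47 cr [-94.2   1.1  69.9] f [-4.3  0.6  2. ] op 0.0699
t 6.72 cr [-92.1   1.   69.9] f [-4.3  0.1  1.5] op 0.0701
t 6.97 cr [-90.   1.  70.] f [-4.7  0.6  1.6] op 0.0701
t 7.22 cr [-88.   1.  70.] f [-3.2  0.6  1.1] op 0.0701
t 7.47 cr [-86.    1.   69.9] f [-3.8  0.4  0.6] op 0.0702
t 7.72 cr [-84.   1.  70.] f [-3.7 -0.2  0.9] op 0.0699
t 7.97 cr [-82.6   1.2  69.9] f [-7.7  0.4  3.8] op 0.07
t 8.22 cr [-82.5   1.4  69.8] f [-24.2  -1.8  18.2] op 0.0702
stop
```

View pics/t3.png

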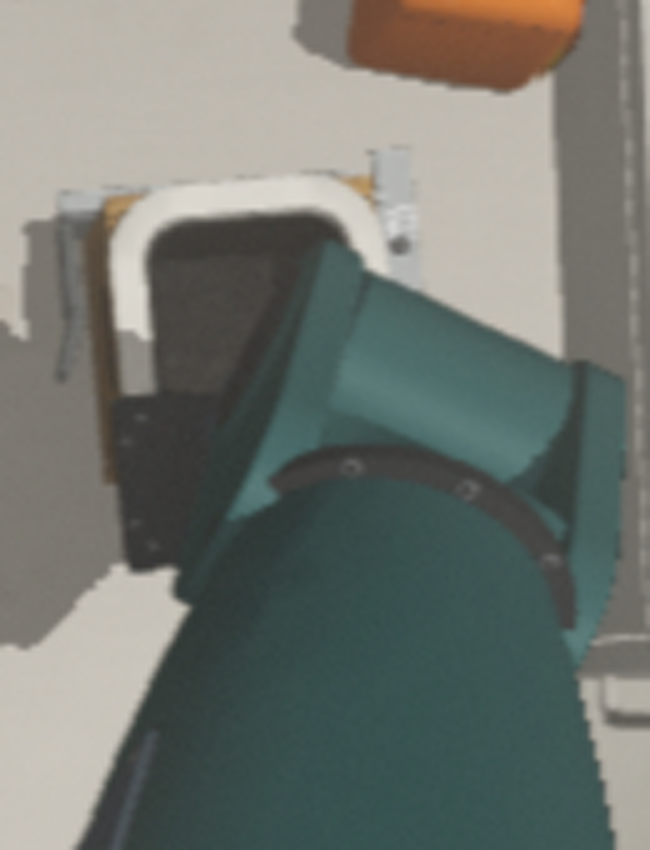

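View pics/s3.png

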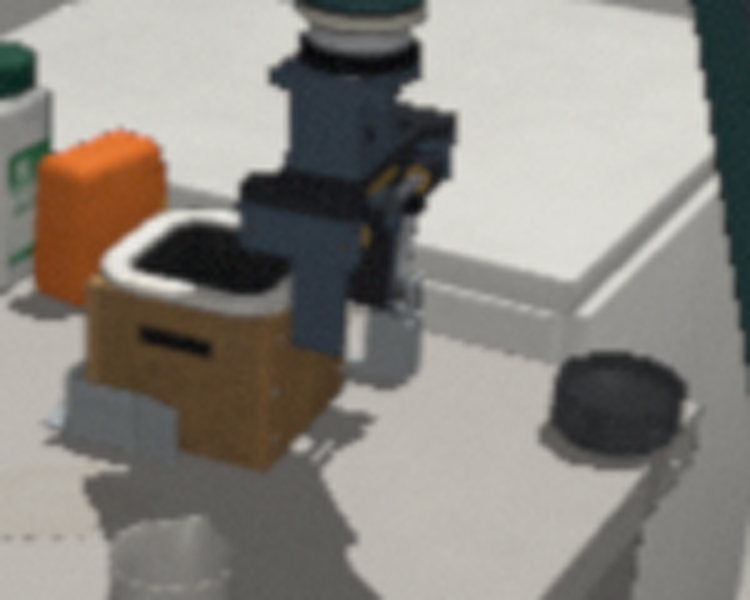

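Contact with the stop came at TCP x = −82.5 mm, exactly where the finger geometry predicts home. I'll hold briefly, back off, rise and check the box and lever.

```bash
python3 - <<'E'
from h import *
ctrl.dwell(.3); st()
ctrl.line_to(W(-.125,.001,.070),v=.06); st()
ctrl.line_to(W(-.125,.001,.26),v=.2)
ctrl.gripper_to(0.0)
ctrl.line_to(W(-.080,-.178,.26),v=.2); st()
snap('top','top4');snap('scene','scene4');snap('wrist','wrist4')
import ov
p=CR
ov.ov('top4',p,[CR[0],CR[1],CR[2]],0,(340,100,470,240),5,'ot4'); ov.ov('scene4',p,[CR[0],CR[1],CR[2]],0,(280,100,440,220),5,'os4')
E
```

```text
t 8.62 cr [-82.5   1.4  69.9] f [-23.7  -2.1  16.8] op 0.0701
t 9.53 cr [-124.7    0.8   70.1] f [-1.5 -0.2  0.8] op 0.0697
t 12.8 cr [ -80.2 -177.3  259.9] f [-0.7  0.3  0.4] op 0.0003
cradle [ 0.63057773 -0.23977019  0.07454386] [[0.3, 0.0], [-1.2, -0.5], [2.5, -0.7], [2.3, 0.8], [-0.9, -0.4], [0.1, 0.4], [-0.9, 0.4]]
0.095 [ 0.54663828 -0.24012686  0.03100483] 1.8108054349042488
0.1 [ 0.54619644 -0.2391709   0.03100438] 2.5358595421573242
0.104 [ 0.54584301 -0.23840614  0.03100402] 3.226842871306758
0.108 [ 0.54548964 -0.23764138  0.03100366] 4.018910269221444
0.112 [ 0.54513631 -0.23687662  0.03100328] 4.914399516119192
lids [ 0.39885997 -0.34456097  0.038     ]
```

View pics/ot4.png

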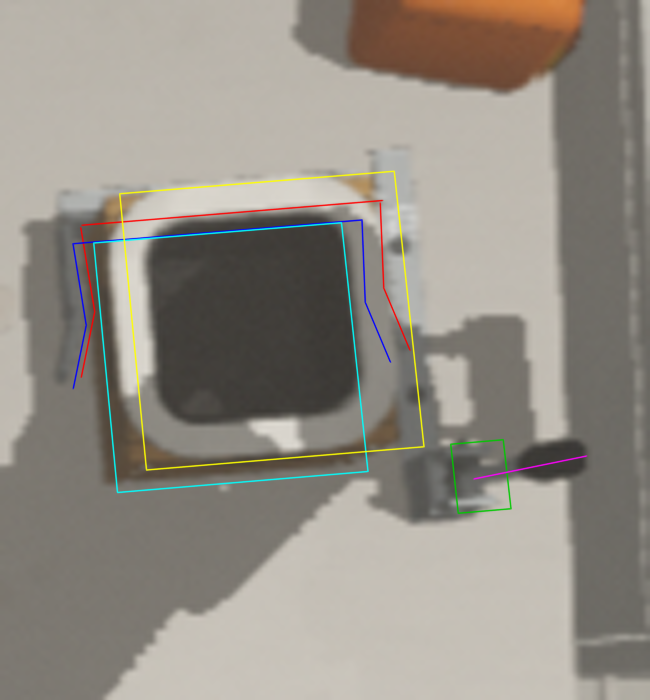

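View pics/os4.png

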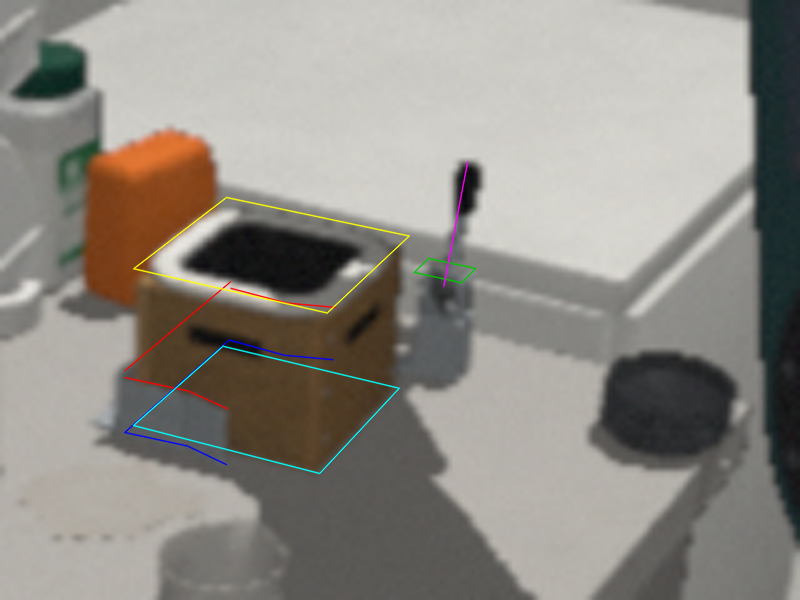

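View pics/wrist4.png

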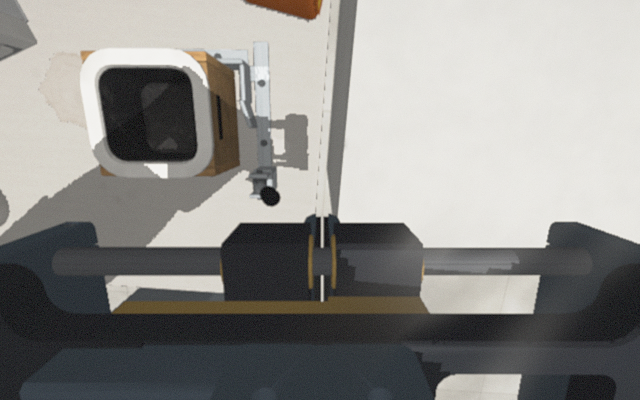

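The box is home and square: its far edge lies over the stop, parallel to it. The lever is still open, with its grip at (550,458) in the top crop, matching the model. The closed fingers are to its right, so I'll descend and push the grip to +y.

```bash
python3 - <<'E'
from h import *
ctrl.line_to(W(-.080,-.178,.144),v=.15); st()
for y in (-.160,-.150,-.140,-.130,-.122,-.115,-.108,-.102):
    ctrl.line_to(W(-.080,y,.144),v=.06); st()
ctrl.dwell(.3); st()
snap('top','top5');snap('scene','scene5')
crop('top5',340,100,470,240,5,'t5');crop('scene5',280,100,440,220,5,'s5')
E
```

```text
t 13.88 cr [ -79.5 -178.4  145. ] f [-0.3  0.6 -0.2] op 0.0004
t 14.32 cr [ -79.8 -159.7  144.3] f [-0.3 -2.  -0.7] op 0.0003
t 14.64 cr [ -80.  -149.7  144. ] f [-0.3 -0.7  0.4] op -0.0001
t 14.96 cr [ -80.  -139.6  144. ] f [ 0.3 -0.2 -0.8] op 0.0002
t 15.28 cr [ -80.  -129.6  144. ] f [-0.4  0.1  0.2] op 0.0004
t 15.56 cr [ -80.  -121.7  144. ] f [0.5 0.7 0.8] op 0.0008
t 15.82 cr [ -80.  -114.7  144. ] f [-0.2 -1.  -0.2] op 0.0007
t 16.09 cr [ -80.  -107.6  144. ] f [0.  0.  0.5] op 0.0007
t 16.34 cr [ -80.  -101.7  144. ] f [-0.7 -0.4  0.3] op 0.0004
t 16.64 cr [ -80.  -102.1  144. ] f [-0.1  0.1 -0.9] op 0.0005
```

View pics/s5.png

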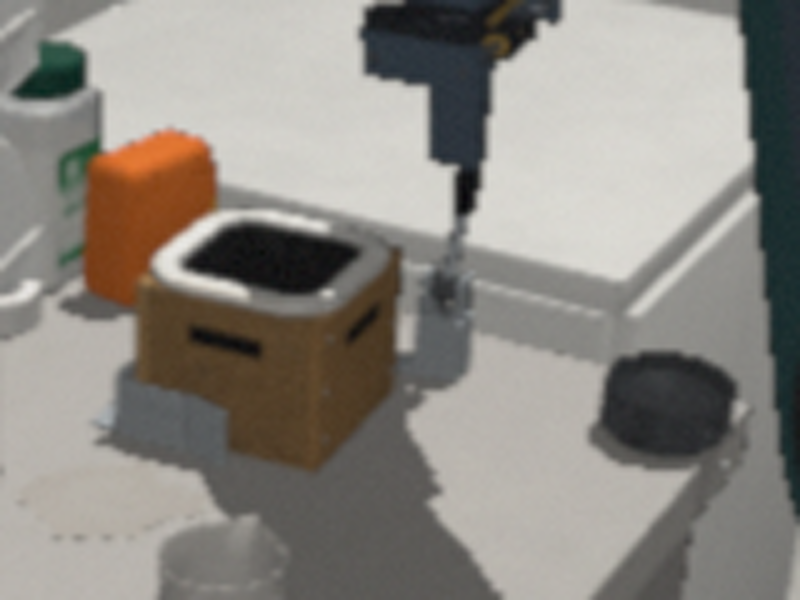

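The scene crop shows the lever still open, with its grip at (467,185) and the fingertip at (460,160) overlapping it, and there was no sustained force. I'll check the top and wrist views and the geometry.

```bash
python3 - <<'E'
from h import *
snap('wrist','wrist5'); 
c=load('scene5')
q=lambda P:((proj(c,P)-[280,100])*5).round().tolist()
print('finger tip corners',q([W(-.080+a,-.102+b,.122) for a in(-.016,.016) for b in (-.0135,.0135)]))
print('lever tip model',q([W(-.08,-.131,.144)]))
t=load('top5');print('top tip',((proj(t,[W(-.08,-.102,.122)])-[340,100])*5))
# triangulate grip end from top4 and scene4
a=load('top4');b=load('scene4')
pa=np.array([340+572/5,100+457/5]);pb=np.array([280+468/5,100+170/5])
def P(c): return K(c)@np.c_[cv2.Rodrigues(np.array(c['rvec'],float))[0],np.array(c['tvec'],float).reshape(3,1)]
X=cv2.triangulatePoints(P(a),P(b),pa.reshape(2,1),pb.reshape(2,1));X=(X[:3]/X[3]).ravel();print('grip near end',X, 'cradle model',W(-.08,-.128,.139), 'reproj',proj(a,[X])-pa)
E
```

```text
finger tip corners [[477.0, 202.0], [462.0, 216.0], [432.0, 193.0], [417.0, 206.0]]
lever tip model [[465.0, 159.0]]
top tip [[506.34751897 463.49956901]]
grip near end [ 0.55860351 -0.37706439  0.1372618 ] cradle model [np.float64(0.5608158970819345), np.float64(-0.3766345453001819), 0.139] reproj [[0.28322637 0.60494354]]
```

View pics/t5.png

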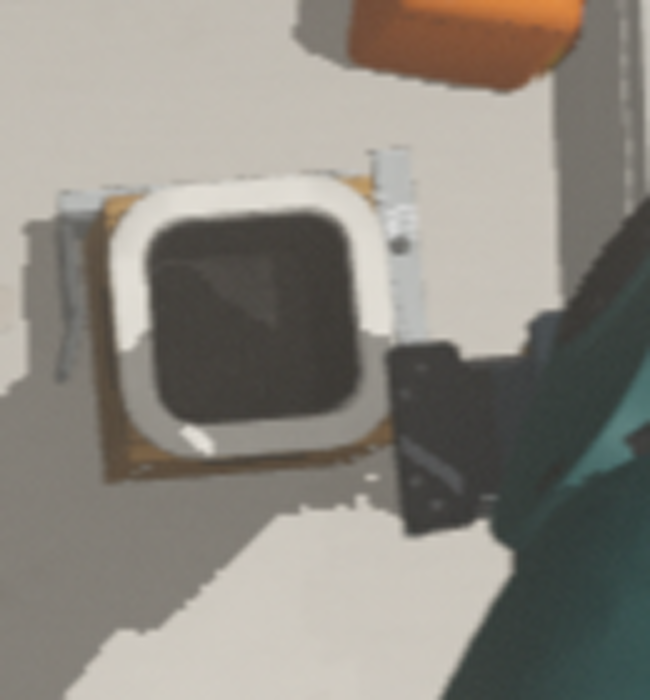

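View pics/wrist5.png

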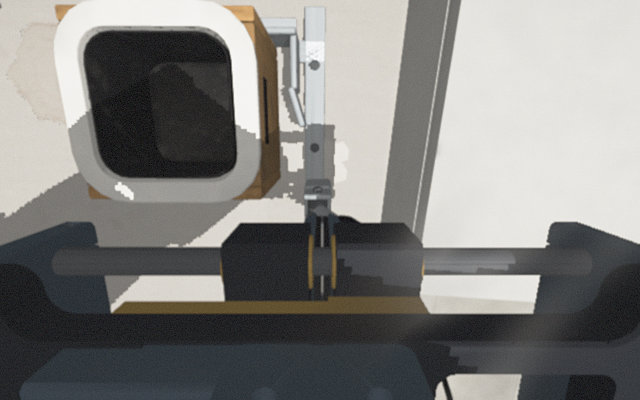

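```bash
python3 - <<'E'
from h import *
c=load('scene5')
q=lambda P,o:((proj(c,P)-o)*5).round().tolist()
for z in (.10,.122,.144,.15): print(z,q([W(-.08-.016,-.102+.0135,z),W(-.08+.016,-.102+.0135,z),W(-.08+.016,-.102-.0135,z)],[280,100]))
print('s1 finger tip lower corners (seen ~ (445,378),(498,385))')
for z in(.0526,.0746):
  for y in (.007+.035,.007+.0485): print(z,y,q([W(-.186-.016,y,z),W(-.186+.016,y,z)],[290,100]))
for a in (0,.2,.35,.5,.7):
  s=a-.35; print('lever',a,q([W(-.08,-.102+.085*np.sin(s),.064+.085*np.cos(s)),W(-.08,-.102+.049*np.sin(s),.064+.049*np.cos(s))],[280,100]))
s=ctrl.get_state();print(s['position'],s['eef_rot'])
crop('scene5',340,85,410,165,9,'s5b')
E
```

```text
0.1 [[460.0, 247.0], [415.0, 237.0], [430.0, 223.0]]
0.122 [[462.0, 216.0], [417.0, 206.0], [432.0, 193.0]]
0.144 [[465.0, 184.0], [419.0, 175.0], [434.0, 162.0]]
0.15 [[465.0, 176.0], [419.0, 167.0], [435.0, 153.0]]
s1 finger tip lower corners (seen ~ (445,378),(498,385))
0.0526 0.042 [[491.0, 430.0], [441.0, 418.0]]
0.0526 0.0555 [[484.0, 440.0], [434.0, 428.0]]
0.0746 0.042 [[494.0, 398.0], [444.0, 386.0]]
0.0746 0.0555 [[487.0, 407.0], [436.0, 395.0]]
lever 0 [[465.0, 159.0], [455.0, 212.0]]
lever 0.2 [[457.0, 161.0], [450.0, 214.0]]
lever 0.35 [[450.0, 166.0], [446.0, 217.0]]
lever 0.5 [[443.0, 174.0], [442.0, 221.0]]
lever 0.7 [[433.0, 188.0], [436.0, 230.0]]
[ 0.55886508 -0.35075298  0.14398348] [-2.41581792e-06  9.99297939e-01  3.74650429e-02 -2.53057187e-06]
```

View pics/s5b.png

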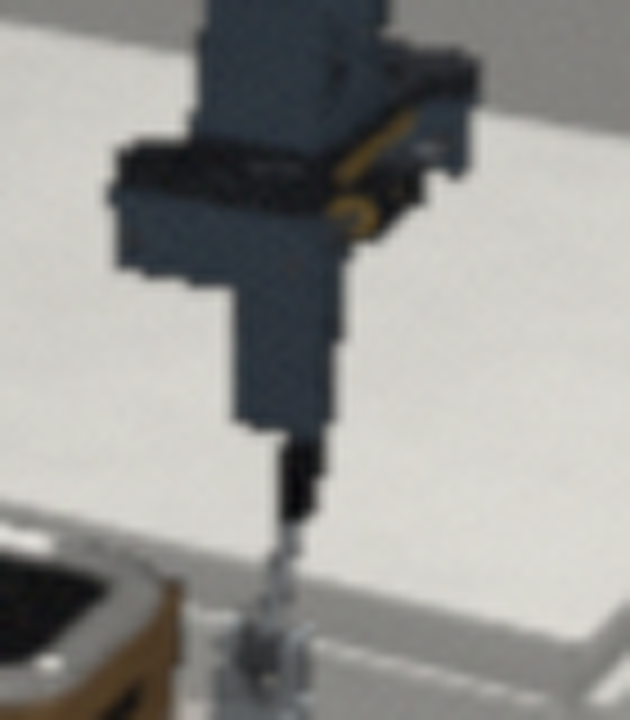

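```bash
python3 - <<'E'
from h import *
t=load('top5'); s=load('scene5')
for z in (.201,.225,.25):
    P=[W(-.08+.038,-.102+.089,z),W(-.08-.038,-.102+.089,z)]
    print(z,'top',((proj(t,P)-[340,100])*5).round().tolist(),'scene9',((proj(s,P)-[340,85])*9).round().tolist())
for z in (.122,.144,.155,.165): print(z,((proj(s,[W(-.08+a,-.102+.0135,z) for a in (.016,-.016)])-[340,85])*9).round().tolist())
E
```

```text
0.201 top [[348.0, 374.0], [366.0, 549.0]] scene9 [[83.0, 357.0], [290.0, 397.0]]
0.225 top [[361.0, 366.0], [380.0, 545.0]] scene9 [[87.0, 291.0], [295.0, 330.0]]
0.25 top [[375.0, 356.0], [395.0, 541.0]] scene9 [[90.0, 220.0], [301.0, 258.0]]
0.122 [[210.0, 507.0], [292.0, 523.0]]
0.144 [[214.0, 450.0], [297.0, 467.0]]
0.155 [[216.0, 422.0], [299.0, 438.0]]
0.165 [[218.0, 396.0], [301.0, 412.0]]
```

```bash
python3 - <<'E'
from h import *
w=load('wrist4'); R=cv2.Rodrigues(np.array(w['rvec'],float))[0]; print('cam pos',-R.T@w['tvec'],'axis',R[2])
print('lever tip via wrist',unproj(w,(269,195),.142), 'expect ~',W(-.08,-.131,.144))
# where do the fingertips project in wrist image for stated TCP (cr -80.2,-177.3,259.9)
for z in (.238,.26,.268): print(z,proj(w,[W(-.08+a,-.177+b,z) for a in(.016,-.016) for b in(-.0135,.0135)]).round().tolist())
E
```

```text
cam pos [ 0.63033024 -0.41996843  0.43865833] axis [-0.23401927 -0.01762138 -0.97207225]
lever tip via wrist [ 0.56217069 -0.37128504  0.142     ] expect ~ [np.float64(0.5610406862037527), np.float64(-0.37962611175451855), 0.144]
0.238 [[342.0, 204.0], [303.0, 204.0], [341.0, 247.0], [304.0, 247.0]]
0.26 [[344.0, 213.0], [301.0, 213.0], [343.0, 260.0], [302.0, 260.0]]
0.268 [[345.0, 216.0], [300.0, 216.0], [344.0, 266.0], [301.0, 266.0]]
```

```bash
python3 - <<'E'
from h import *
a=load('top5');b=load('scene5')
def P(c): return K(c)@np.c_[cv2.Rodrigues(np.array(c['rvec'],float))[0],np.array(c['tvec'],float).reshape(3,1)]
def tri(pa,pb):
    pa=np.array(pa,float);pb=np.array(pb,float)
    X=cv2.triangulatePoints(P(a),P(b),pa.reshape(2,1),pb.reshape(2,1));X=(X[:3]/X[3]).ravel()
    d=X-[CR[0],CR[1],0];cs,sn=np.cos(CR[2]),np.sin(CR[2])
    return [cs*d[0]+sn*d[1],-sn*d[0]+cs*d[1],X[2]],proj(a,[X])-pa,proj(b,[X])-pb
print(tri((340+388/5,100+350/5),(340+115/9,85+192/9)))
print(tri((340+407/5,100+535/5),(340+342/9,85+212/9)))
crop('top5',400,150,460,220,10,'t5b')
E
```

```text
([np.float64(-0.04485644528200555), np.float64(-0.01744310546711394), np.float64(0.25943153773912786)], array([[0.85543916, 1.72409541]]), array([[-1.17475049, -0.10442993]]))
([np.float64(-0.1233170318042903), np.float64(-0.016106196713813845), np.float64(0.26611420761259935)], array([[1.41602714, 3.07461219]]), array([[-2.09590674, -0.08993406]]))
```

View pics/t5b.png

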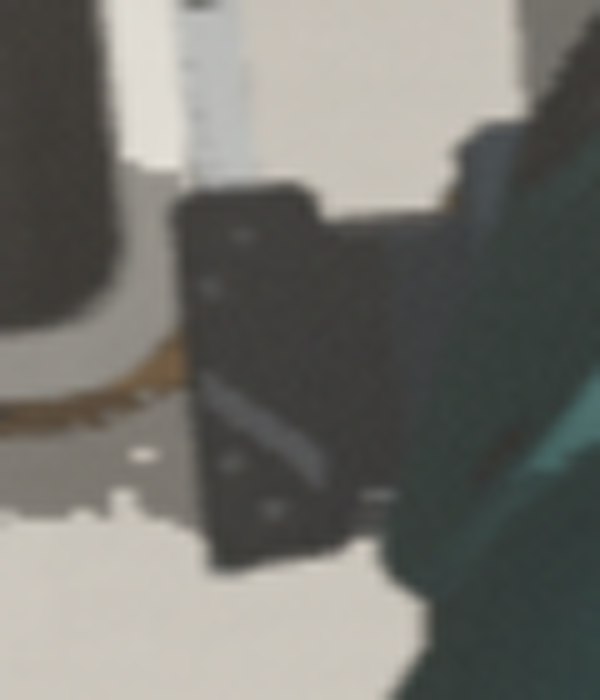

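All three cameras agree. The fingertips are about 28 mm higher than the stated TCP-to-tip distance implies (tip at z≈0.150, not 0.122), so the fingers passed just over the lever tip. The lever is untouched and still open. I'll back out and come in 32 mm lower, which is safe under either tool length.

```bash
python3 - <<'E'
from h import *
ctrl.line_to(W(-.080,-.102,.20),v=.15)
ctrl.line_to(W(-.080,-.182,.20),v=.15)
ctrl.line_to(W(-.080,-.182,.112),v=.12); st()
snap('scene','scene6');snap('wrist','wrist6')
crop('scene6',300,80,420,180,6,'s6')
E
```

```text
t 18.88 cr [ -79.6 -182.3  112.7] f [ 1.2 -1.3  1. ] op 0.0005
```

View pics/s6.png

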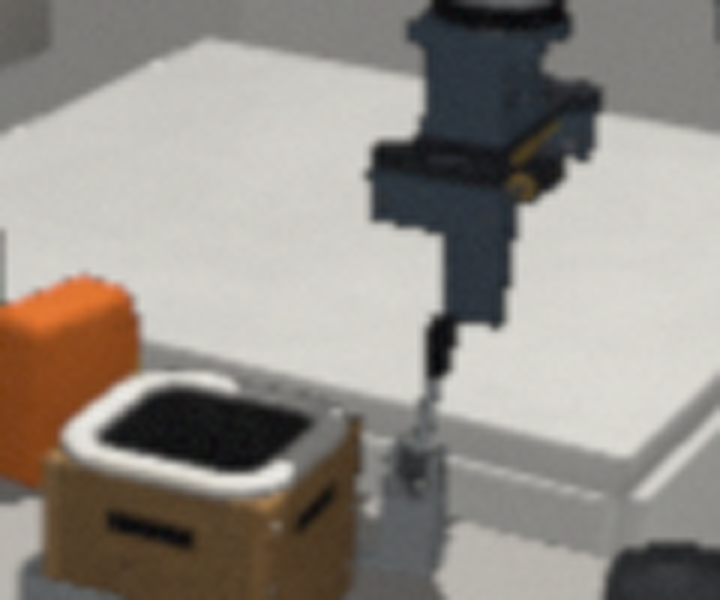

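View pics/wrist6.png

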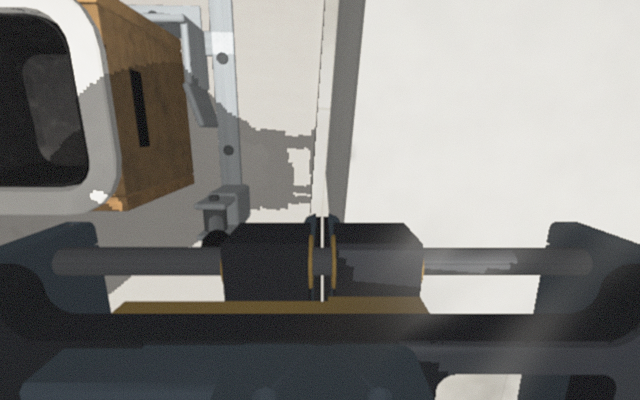

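```bash
python3 - <<'E'
from h import *
s=load('scene6')
for z in (.09,.112,.118,.124,.13): print(z,((proj(s,[W(-.08+a,-.182+.0135,z) for a in (.016,-.016)])-[300,80])*6).round().tolist())
from scipy.optimize import least_squares
# assume finger y known (-.1685): solve x,z for the two lower corners
for yy in (-.1685,-.175,-.18):
  for px in ((300+445/6,80+318/6),(300+503/6,80+326/6)):
    r=least_squares(lambda v:proj(s,[W(v[0],yy,v[1])])[0]-px,[-.08,.12]); print(yy,r.x.round(4))
E
```

```text
0.09 [[428.0, 371.0], [480.0, 382.0]]
0.112 [[431.0, 336.0], [484.0, 346.0]]
0.118 [[432.0, 326.0], [484.0, 337.0]]
0.124 [[432.0, 316.0], [485.0, 327.0]]
0.13 [[433.0, 307.0], [486.0, 317.0]]
-0.1685 [-0.0716  0.1245]
-0.1685 [-0.1064  0.1265]
-0.175 [-0.0694  0.1218]
-0.175 [-0.1043  0.1238]
-0.18 [-0.0676  0.1197]
-0.18 [-0.1027  0.1217]
```

The tip is now at z≈0.12, below the grip top at 0.144, and about 5 mm toward −x. I'll lower 8 mm more, correct x, and push.

```bash
python3 - <<'E'
from h import *
ctrl.line_to(W(-.075,-.182,.104),v=.08); st()
for y in (-.165,-.155,-.147,-.140,-.133,-.127,-.121,-.115,-.110,-.105,-.100):
    ctrl.line_to(W(-.075,y,.104),v=.05); st()
    if np.linalg.norm(ctrl.get_state()['ft_force'])>20: print('STOP'); break
ctrl.dwell(.4); st()
snap('scene','scene7');snap('wrist','wrist7')
crop('scene7',290,80,420,190,6,'s7')
E
```

```text
t 19.25 cr [ -74.9 -181.8  103.6] f [-1.  -0.4  0.6] op 0.0003
t 19.74 cr [ -74.9 -164.7  104.2] f [ 0.3 -0.6 -0.4] op 0.0003
t 20.09 cr [ -75.  -154.7  104. ] f [ 0.4 -0.7  0.3] op 0.0003
t 20.4 cr [ -75.  -146.7  104. ] f [-0.3 -0.1  0.2] op 0.0004
t 20.69 cr [ -74.9 -139.9  104.2] f [ 0.2 -1.9  0.5] op 0.0004
t 20.98 cr [ -75.  -132.6  104. ] f [ 0.9 -1.8  0.3] op 0.0004
t 21.25 cr [ -75.1 -126.5  103.9] f [ 1.  -1.1  0.5] op 0.0005
t 21.52 cr [ -75.1 -120.5  103.9] f [ 0.  -0.8 -0.4] op 0.0004
t 21.78 cr [ -75.1 -114.6  103.9] f [-0.2 -1.4 -0.5] op 0.0003
t 22.03 cr [ -75.  -109.6  104. ] f [-0.6  0.2 -0. ] op 0.0004
t 22.28 cr [ -75.  -104.7  104. ] f [ 0.6 -0.2 -0. ] op 0.0006
t 22.53 cr [-75.  -99.7 104. ] f [ 0.1 -0.4  0.3] op 0.0004
t 22.93 cr [ -75.  -100.1  104. ] f [-0.3 -0.2 -0.2] op 0.0003
```

View pics/s7.png

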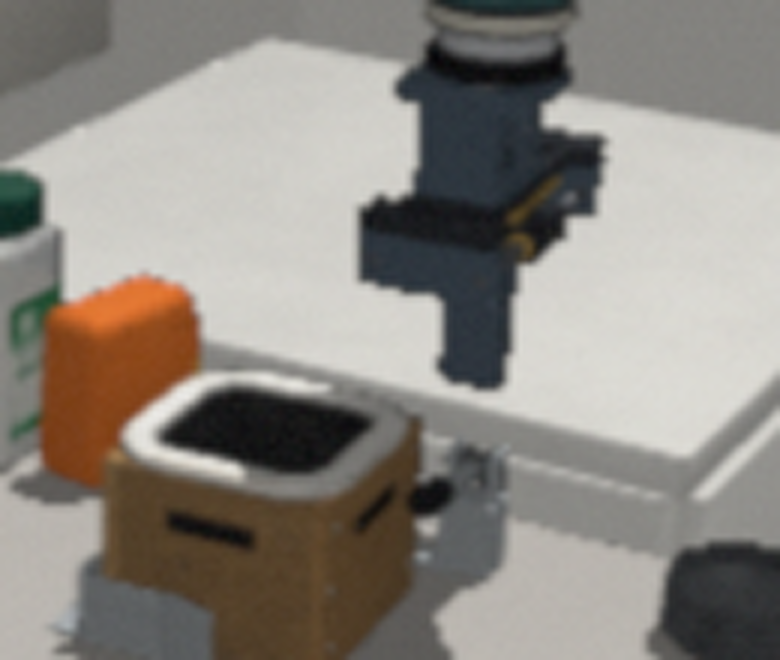

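The contact force was about 2 N, then dropped to zero, and the lever is down across the front (grip at (432,495)). I'll retreat up and check.

```bash
python3 - <<'E'
from h import *
ctrl.line_to(W(-.075,-.105,.26),v=.15)
ctrl.line_to(W(-.16,-.24,.30),v=.2); st()
snap('top','top8');snap('scene','scene8')
import ov
b=[CR[0],CR[1],CR[2]]
ov.ov('top8',CR,b,1.8,(340,100,470,240),5,'ot8'); ov.ov('scene8',CR,b,1.8,(280,100,440,220),5,'os8')
E
```

```text
t 25.2 cr [-159.7 -239.2  299.5] f [-0.2 -0.1  0.1] op 0.0008
cradle [ 0.63057773 -0.23977019  0.07454386] [[0.3, 0.0], [-1.2, -0.5], [2.5, -0.7], [2.3, 0.8], [-0.9, -0.4], [0.1, 0.4], [-0.9, 0.4]]
0.095 [ 0.54663828 -0.24012686  0.03100483] 1.8108054349042488
0.1 [ 0.54619644 -0.2391709   0.03100438] 2.5358595421573242
0.104 [ 0.54584301 -0.23840614  0.03100402] 3.226842871306758
0.108 [ 0.54548964 -0.23764138  0.03100366] 4.018910269221444
0.112 [ 0.54513631 -0.23687662  0.03100328] 4.914399516119192
lids [ 0.39885997 -0.34456097  0.038     ]
```

View pics/ot8.png

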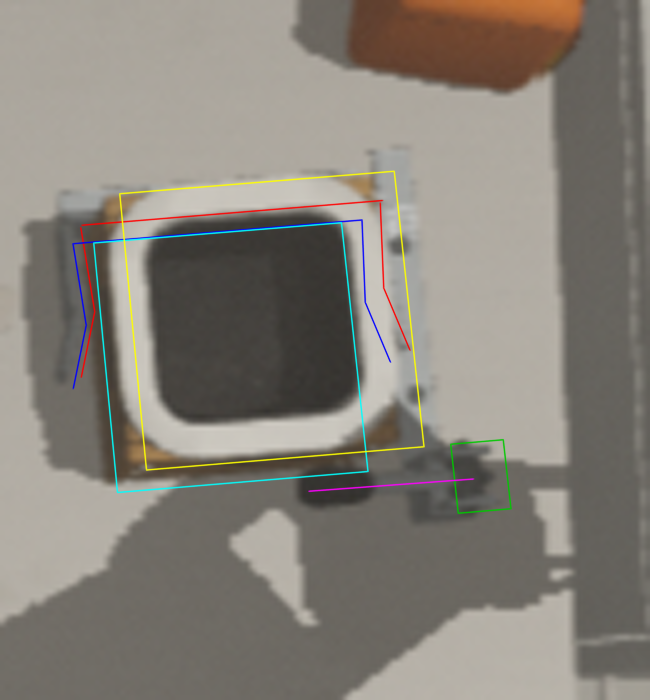

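View pics/os8.png

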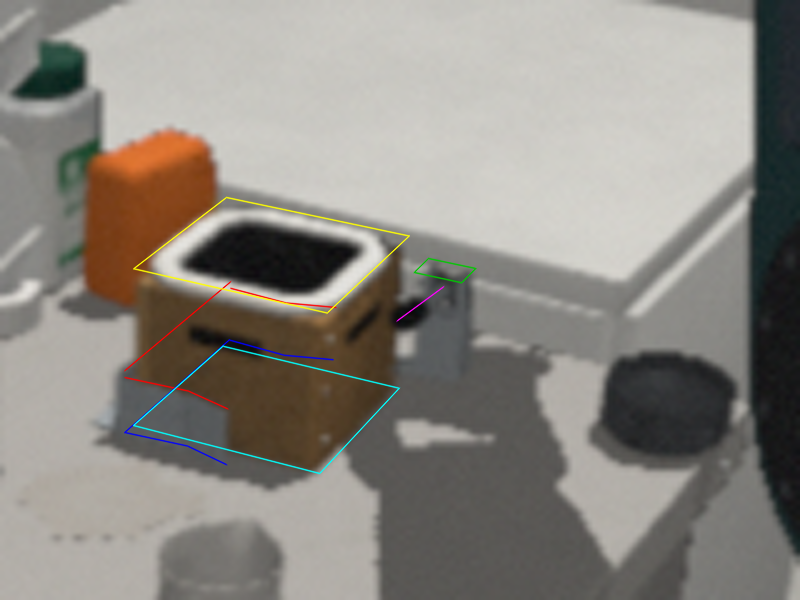

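View pics/top8.png

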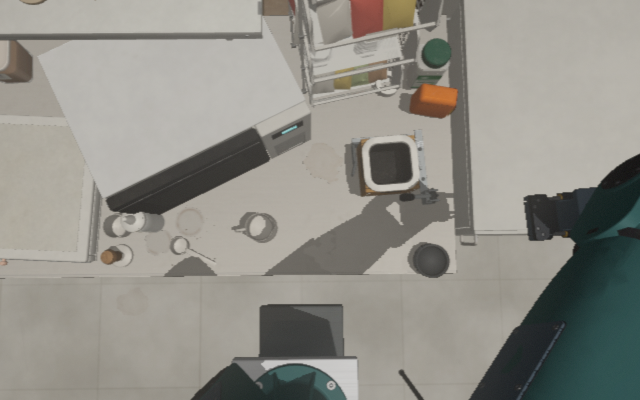

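The lever matches the 1.8 rad overlay, the box is square against the stop, and the pitcher, scoop and lids are at their first pixel positions. The arm is clear, so I'm handing in.

```bash
python3 -c "
from h import *
a=load('top0')['pixels'].astype(int);b=load('top8')['pixels'].astype(int)
print(workorder.job_done());st()"
```

```text
the job is handed in; nothing more can be done
None
the job is handed in; nothing more can be done
```

The box is home against the back of its cradle and the lever is locked across its front. I handed the job in shortly after 25 s on the robot's clock; no verdict is reported.

**What I did:**
- **Box:** I pushed it back with both fingers open to 70 mm. It met the stop at the predicted depth, with about 24 N, and I held it there for 0.3 s.
- **Lever:** I then pushed the grip over with the fingers closed. It took about 2 N, then the force fell to zero as it snapped over.

**Last checks:**
- **Lever:** in the top and scene views it matches the model at 1.8 rad.
- **Box:** it is parallel to the stop, with its far edge over it. It sits up to about 5 mm to the left by eye, within the 12 mm limit. I did not measure this precisely.
- **Other things:** by eye, the pitcher, scoop and lids are where they started.
- **Arm:** it was clear of everything, with wrist force near zero.

**What disagreed:** in the camera images the fingertips stood about 28–32 mm higher than the stated tool dimensions imply. There was also an apparent sideways offset of about 4–9 mm.
- My first lever push passed over the grip without moving it. I lowered the tool by 40 mm and it worked.
- The box was also pushed higher than intended, at roughly 75 mm and up instead of 45–65 mm. It showed no tipping in the images.

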